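Fetch the long pylon for alignment

TASK

Lift the longest of the three titanium pylons straight up out of the white storage block and stand it upright inside the shallow round cup of the alignment stand, then let go. Lower it in rather than dropping it, and leave the other two pylons in their wells.

Things in the scene. Friction and masses are not known exactly. Their poses are not given: they have to be found in the camera images.
- pylon_long: Longest of three titanium tube pylons: upright round bar 34 mm in diameter, 150 mm long, about 0.19 kg, dark bore on top; grip it outside. Stands in any one of the block's three wells, top 160 mm above the bench, 80 mm above the block. Origin: centre of its lower end, z up its axis. Fingers best come straight down on the two sides that face across the row of wells.
- pylon_middle: Middle pylon, alike but 115 mm long, top 125 mm above the bench; stays in its well. Origin: centre of its lower end. The pylons fill the wells of a fixed white block 80 x 250 mm, 80 mm high: three wells 36 mm in diameter, 70 mm deep (floor 10 mm above the bench), in one straight row along its length, 80 mm apart; so the row's direction shows in the pylons' positions.
- pylon_short: Short pylon, alike but 100 mm long, top 110 mm above the bench; stands in another well of the block and stays there. Origin: centre of its lower end, z up its axis.
- cup_seat (a point): Centre of the flat floor of the alignment stand's cup, 12 mm above the bench, z up. The stand is a fixed dark steel disc 120 mm in diameter, 12 mm thick; on it a steel rim, 62 mm inside and 78 mm outside in diameter, rises 14 mm above that floor (rim top 26 mm above the bench). A loose brass collar, 54 mm wide, 16 mm high, lies near it.
There are look-alikes about, which are no part of the job. What is shaped like the part that bears cup_seat but green or pink is not meant.

How it is judged:
By the outcome, as a careful person would: the job done as asked, in the order asked, and still so for the second after the job is handed in, with the robot touching nothing.
It also fails if it takes over 45 s, if anything falls off the work surface, if the arm or the gripper's body presses on something with over 40 N, if the wrist force passes 120 N, or if a joint passes its speed limit or range.

ROBOT

A 7-joint arm with a two-finger parallel gripper is mounted at the origin on the work surface. World frame = base frame: x ahead of the robot, y to its left, z up, the work surface at z = 0. Lengths are in m, angles in rad, forces in N, time in s.
With the tool pointing down it reaches from about 0.4 to 0.85 m from the base axis. Payload 4.5 kg.
Tool frame: the origin (TCP) lies on the centre line of the jaws, within the pads' length; the fingertips stand 22 mm ahead of it and the grasp point (between the pads) lies 3 mm ahead of it; z points along the fingers, y is the line along which they close (so a half turn about z gives the same grasp; the last joint's range is limited). The gripper opens to 85 mm and grips with 20 to 120 N. Pads are 22 mm wide; open, the fingers measure 114 mm over their backs; the gripper's body (76 mm by 85 mm) begins 54 mm behind the grasp point. The pads swing forward as they close: fully open they stand 13 mm farther back than shut.
Start: joints at [1.247, 0.689, -0.195, 1.565, 0.157, 0.902, -0.215], TCP at [0.219, -0.585, 0.226] pointing down, gripper open.
Joint ranges: [-3.01, 3.01], [-0.46, 2.08], [-1.47, 1.51], [0.13, 2.56], [-1, 4.14], [0.04, 2.09], [-2.66, 2.66]. Speed limits (rad/s): [2.57, 2.57, 3.14, 3.14, 3.14, 3.14, 3.14].

INTERFACE

Orientations are given as a 3x3 rotation matrix whose columns are the frame's x, y, z axes.
In Python, from rig import manip gives the robot as it stands.
- The arm moves only by the shell command python3 -m inch 'ROWS' [OPENING]. ROWS is JSON, a list of rows, each a list of 6 numbers: the shift along the tool's x, y, z each as a share of 0.5 m, from -1 to 1, then the turn, a rotation vector about the tool's x, y, z each as a share of 2 pi rad, from -1 to 1. In form: [[x, y, z, rx, ry, rz], ...]. A call has 1 to 20 rows; each row shifts and turns the commanded pose from where the row before left it, along the tool's axes as they then stand; what a row does not reach is not made up. A row lasts 1/12 s, in which the tool goes at most 41.7 mm and 7.16 degrees, less where a joint would pass 70% of its speed; a pose out of reach is approached as far as the arm can. A call with a number of a shift or a turn outside -1 to 1 is refused whole. A call with a gripper value outside its range is refused whole. OPENING is the opening, from -1 (shut) to 1 (fully open), so that 0 is half open, set as the call begins (- or left out, the last holds). The fingers move at their own pace and stop on an object; the grip force is fixed at half the most. Time passes only in rows, so rows that do not move let the fingers close. It gives the time, the measured TCP pose, the force, the opening and the grip force at its end, in the units of the state.
- manip.get_state(): the state, without advancing time (a new reading comes with each control period).
- manip.snapshot(name): name is "scene" or "side" or "wrist"; returns a dict with "color" (400x640x3 uint8, red, green, blue), "range_z" (400x640 float32, m along the optical axis (not along the pixel's ray), 0 where there is no reading), "fx", "fy", "cx", "cy" (pixels), "rvec" (rotation vector, rad) and "tvec" (3), from world to camera coordinates, as OpenCV has them. Camera axes: x right, y down, z forward; pixel columns grow to the right and rows downward; lengths in m; the calibration is good to about 2 mm. A picture is of the moment at which its call begins.
- manip.close_job(): hands the job in; it is judged then, once.
The state is a dict: "time": time; "q": joint angles; "joint_velocities": joint speeds; "tau": joint torques, N m; "position": TCP position; "orientation": TCP orientation; "ft_force": force on the tool from outside, world axes, zero at the start; "torque": the same for the moment, N m; "opening": finger opening in m; "grasp_force": force on a finger pad.
Only numpy, scipy, OpenCV 4.12 (cv2) and the standard library are available. Lean on these libraries where they do the work, as an engineer would, in place of code of your own. Each camera call takes 0.05 s, during which the arm holds its last target. There are 200 camera calls.

## Working session

There is one attempt and no reset: what is moved stays moved. The work goes in short steps, Python scripts to look and compute and a shell command to move; the robot and the scene stay as the last step left them, time stands still between calls to the robot, and variables do not carry over. Pictures are saved under pics/ and viewed, at most 10 in all, crops included, and the job is handed in when it is done.

```bash
mkdir -p pics; cat > h.py <<'E'
import numpy as np, cv2
from rig import manip
def snap(n):
    s=manip.snapshot(n); R=cv2.Rodrigues(np.array(s["rvec"],float))[0]; t=np.array(s["tvec"],float).ravel()
    z=s["range_z"].astype(float); v,u=np.mgrid[:400,:640]
    c=np.stack([(u-s["cx"])/s["fx"]*z,(v-s["cy"])/s["fy"]*z,z],-1)
    P=(c-t)@R; P[z==0]=np.nan
    return s["color"],P
def save(n,c): cv2.imwrite("pics/"+n+".png",c[...,::-1])
E
python3 - <<'E'
from h import *
a,P=snap("scene");b,Q=snap("side")
np.savez("m.npz",a=a,P=P,b=b,Q=Q)
save("scene0",a);save("side0",b)
s=manip.get_state();print(s["time"],s["position"],np.round(s["orientation"],3),s["opening"])
E
```

```text
0.1 [ 0.21864846 -0.58490386  0.22506263] [[ 0.937  0.35  -0.001]
 [ 0.35  -0.937  0.001]
 [-0.    -0.002 -1.   ]] 0.08528049638186791
```

View pics/scene0.png

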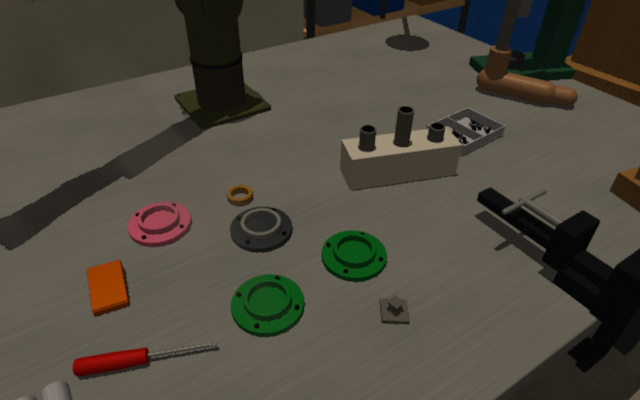

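View pics/side0.png

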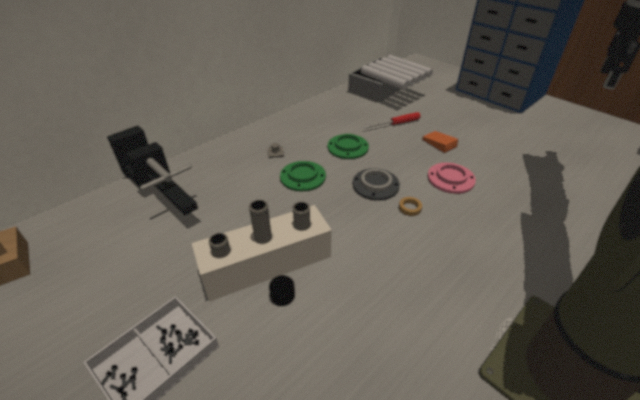

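The scene view shows three pylons, at (368,135), (405,122) and (436,132). The middle one, at (405,122), is clearly the tallest. There are four cup stands: dark steel (262,227), pink (160,221) and green (355,253) and (268,302). The dark steel one fits the description, and the brass collar lies at (240,194). I'll measure these and confirm them in a crop.

```bash
python3 - <<'E'
from h import *
m=np.load("m.npz");a,P,b,Q=[m[k] for k in "aPbQ"]
c1=cv2.resize(a[90:260,210:480],None,fx=2.9,fy=2.9,interpolation=cv2.INTER_CUBIC)
save("crop0",np.clip(c1.astype(int)*1.6,0,255).astype(np.uint8))
def circ(p,D):
    # robust circle centre of points p, fixed radius
    from scipy.optimize import least_squares
    r=least_squares(lambda c:np.hypot(*(p-c[:2]).T)-D/2,p.mean(0),loss="soft_l1",f_scale=.002)
    return r.x,np.abs(r.fun).mean()
for nm,X,boxes in (("scene",P,[(355,120,380,152),(392,103,416,146),(425,120,448,142)]),("side",Q,[(205,230,235,256),(247,197,274,240),(290,200,313,228)])):
    for (u0,v0,u1,v1) in boxes:
        p=X[v0:v1,u0:u1].reshape(-1,3);p=p[p[:,2]>.086]
        top=np.nanpercentile(p[:,2],97); w=p[(p[:,2]<top-.006)]
        print(nm,"n",len(p),"top",top.round(4),"axis",*circ(w[:,:2],.034),"rimpts mean",p[p[:,2]>top-.004].mean(0).round(4))
for nm,X,(u0,v0,u1,v1) in (("scene",P,(225,200,300,252)),("side",Q,(347,160,405,202))):
    p=X[v0:v1,u0:u1].reshape(-1,3)
    t=p[(p[:,2]>.021)&(p[:,2]<.032)]; d=p[(p[:,2]>.007)&(p[:,2]<.032)]
    for q in (t,d):
        h=cv2.convexHull((q[:,:2]).astype(np.float32)); (c,r)=cv2.minEnclosingCircle(h); print(nm,"n",len(q),"enclosing",np.round(c,4),"D",2*r,"medz",np.median(q[:,2]))
    f=X[v0:v1,u0:u1].reshape(-1,3);f=f[np.hypot(*(f[:,:2]-c).T)<.02];print(" floor z",np.median(f[:,2]))
for nm,X in(("scene",P),("side",Q)):
    p=X.reshape(-1,3);p=p[(abs(p[:,2]-.08)<.004)&(p[:,0]>.2)&(p[:,0]<.8)&(abs(p[:,1])<.5)]
    r=cv2.minAreaRect(p[:,:2].astype(np.float32));print(nm,"block",len(p),r)
E
```

```text
scene n 352 top 0.1265 axis [0.48616334 0.12610257] 0.0009188446053945898 rimpts mean [0.4889 0.1236 0.1251]
scene n 580 top 0.1614 axis [0.51248368 0.2014766 ] 0.0010351358538368816 rimpts mean [0.5154 0.1986 0.1602]
scene n 242 top 0.1119 axis [0.53858743 0.27683317] 0.0010332491982736722 rimpts mean [0.5408 0.275  0.1105]
side n 381 top 0.1123 axis [0.53924544 0.27885161] 0.0005574200391453423 rimpts mean [0.5372 0.2803 0.1108]
side n 721 top 0.1618 axis [0.51299886 0.20330204] 0.000557005113248888 rimpts mean [0.5106 0.2049 0.1606]
side n 414 top 0.1271 axis [0.48693721 0.12768513] 0.0006018152217023319 rimpts mean [0.4847 0.1298 0.1257]
scene n 421 enclosing [ 0.5213 -0.1521] D 0.08134854584932327 medz 0.02529418966695519
scene n 2168 enclosing [ 0.4986 -0.1572] D 0.16630449891090393 medz 0.012534399325562108
 floor z 0.013210205981157222
side n 246 enclosing [ 0.5197 -0.1478] D 0.08165000379085541 medz 0.02540861878404352
side n 1184 enclosing [ 0.5033 -0.1485] D 0.1582667976617813 medz 0.012996851367636413
 floor z 0.012926015504248592
scene block 1880 ((0.5136134624481201, 0.2009776085615158), (0.2520306706428528, 0.08644236624240875), 70.37644958496094)
side block 3289 ((0.6109758615493774, 0.17403945326805115), (0.2524252235889435, 0.29985126852989197), 73.2757568359375)
```

View pics/crop0.png

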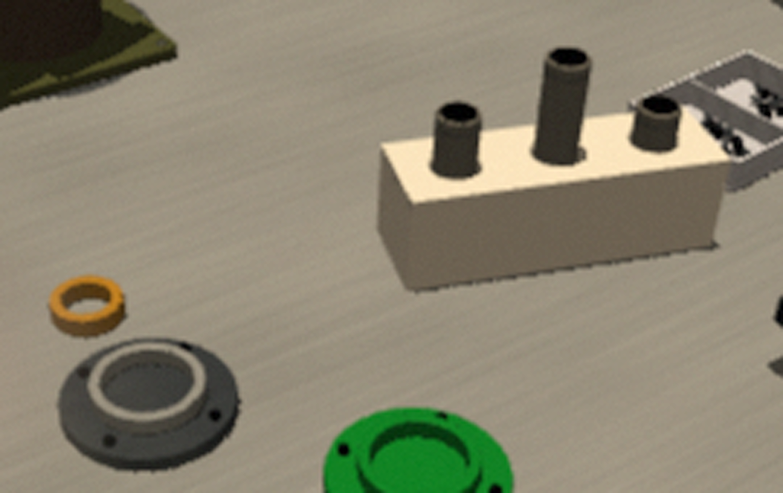

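The crop confirms both targets. The long pylon is the middle one, at about (0.513, 0.202) with its top at 0.160. The dark steel cup is at about (0.520, -0.150) with its floor at 0.012. The row runs at about 70.8°, so I need the tool's y axis at about -19.2°. I'll first move over to the cup side at the current height, then turn.

```bash
python3 -m inch '[[0.054,-0.0378,0,0,0,0],[0.054,-0.0378,0,0,0,0],[0.054,-0.0378,0,0,0,0],[0.054,-0.0378,0,0,0,0],[0.054,-0.0378,0,0,0,0],[0.054,-0.0378,0,0,0,0],[0.054,-0.0378,0,0,0,0],[0.054,-0.0378,0,0,0,0],[0.054,-0.0378,0,0,0,0],[0.054,-0.0378,0,0,0,0],[0.054,-0.0378,0,0,0,0],[0.054,-0.0378,0,0,0,0],[0.054,-0.0378,0,0,0,0],[0.054,-0.0378,0,0,0,0],[0.054,-0.0378,0,0,0,0],[0.054,-0.0378,0,0,0,0]]' 1 && python3 -m inch '[[0,0,0,0,0,-0.0175],[0,0,0,0,0,-0.0175],[0,0,0,0,0,-0.0175],[0,0,0,0,0,-0.0175],[0,0,0,0,0,-0.0175],[0,0,0,0,0,-0.0175],[0,0,0,0,0,-0.0175],[0,0,0,0,0,-0.0175],[0,0,0,0,0,0]]'
cat >> h.py <<'E'
def goto(x,y,z,ang=None):
    "shares needed (total) from the measured pose to a target; ang = wanted heading of tool y, deg"
    s=manip.get_state();R=np.array(s["orientation"]);d=R.T@(np.array([x,y,z])-s["position"])
    h=np.degrees(np.arctan2(R[1,1],R[0,1]))
    print("t",s["time"],"pos",np.round(s["position"],4),"heading",h.round(2),"zaxis",R[:,2].round(4),"shares",(d/.5).round(4),"norm rows",np.linalg.norm(d)/.0417,
      "" if ang is None else "rz share %.4f"%(-(ang-h)/360),"open",s["opening"],"grip",s["grasp_force"],"F",np.round(s["ft_force"],1),"q",np.round(s["q"],2))
E
python3 -c "from h import *;goto(.5128,.2024,.225,-19.2)"
```

```text
time: 1.43
position: [0.5181, -0.1494, 0.2255]
orientation: [[0.937, 0.35, -0.001], [0.35, -0.937, 0.0], [-0.001, -0.0, -1.0]]
ft_force: [0.5, -0.7, 0.4]
opening: 0.0857
grasp_force: 0.0
time: 2.18
position: [0.5172, -0.151, 0.2254]
orientation: [[0.325, 0.946, -0.001], [0.946, -0.325, 0.001], [0.0, -0.001, -1.0]]
ft_force: [0.8, 0.0, 0.3]
opening: 0.0852
grasp_force: 0.0
t 2.1833 pos [ 0.5172 -0.151   0.2254] heading -18.95 zaxis [-9.e-04  5.e-04 -1.e+00] shares [ 0.6656 -0.2379  0.0011] norm rows 8.475080456404077 rz share 0.0007 open 0.08518950218082602 grip 0.0 F [0.8 0.  0.3] q [ 0.45  0.6  -0.4   1.82  0.32  0.79 -0.45]
```

```bash
python3 -m inch '[[0.0605,-0.0216,0,0,0,0.0007],[0.0605,-0.0216,0,0,0,0],[0.0605,-0.0216,0,0,0,0],[0.0605,-0.0216,0,0,0,0],[0.0605,-0.0216,0,0,0,0],[0.0605,-0.0216,0,0,0,0],[0.0605,-0.0216,0,0,0,0],[0.0605,-0.0216,0,0,0,0],[0.0605,-0.0216,0,0,0,0],[0.0605,-0.0216,0,0,0,0],[0.0605,-0.0216,0,0,0,0],[0,0,0,0,0,0],[0,0,0,0,0,0],[0,0,0,0,0,0]]' >/dev/null; python3 -c "
from h import *;goto(.5128,.2024,.123,-19.2)
c,P=snap('wrist');save('w1',c)"
```

```text
t 3.35 pos [0.5155 0.2017 0.2254] heading -19.46 zaxis [-6.0e-04 -1.4e-03 -1.0e+00] shares [-1.000e-04 -5.500e-03  2.048e-01] norm rows 2.457044799622093 rz share -0.0007 open 0.08522831106218443 grip 0.0 F [ 0.1 -0.8 -0.2] q [-0.24  0.61 -0.36  1.78  0.28  0.81 -1.08]
```

View pics/w1.png

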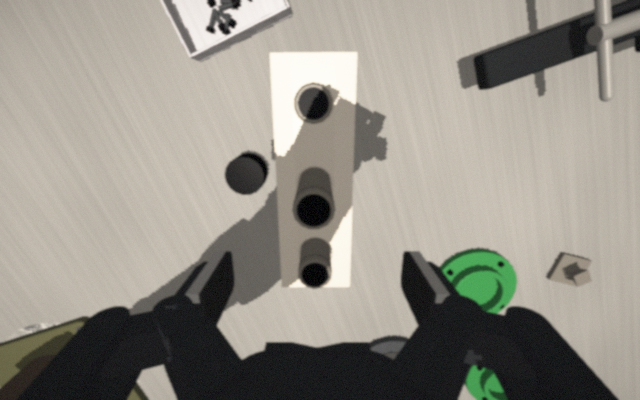

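The wrist view shows the three pylons at (315,273), (313,210) and (313,102), with the open jaws centred at about column 317. That fits the sideways correction of about 3 mm. I'll check the pylon's position against the wrist depth image.

```bash
python3 - <<'E'
from h import *
c,P=snap('wrist')
p=P[150:245,280:350].reshape(-1,3); t=p[(p[:,2]>.152)&(p[:,2]<.168)]
print(len(t),t.mean(0) if len(t) else 0, cv2.minEnclosingCircle(t[:,:2].astype(np.float32)))
E
```

```text
1396 [0.51361599 0.2035062  0.15930749] ((0.5131348371505737, 0.2022932916879654), 0.01710863597691059)
```

The wrist camera gives (0.5131, 0.2023) with a diameter of 34.2 mm, which agrees with the earlier measurement. I'll centre and lower, then close.

```bash
python3 -m inch '[[0,-0.005,0,0,0,-0.0007],[0,0,0,0,0,0],[0,0,0.026,0,0,0],[0,0,0.026,0,0,0],[0,0,0.026,0,0,0],[0,0,0.026,0,0,0],[0,0,0.026,0,0,0],[0,0,0.026,0,0,0],[0,0,0.026,0,0,0],[0,0,0.023,0,0,0],[0,0,0,0,0,0],[0,0,0,0,0,0]]' ; python3 -c "
from h import *;goto(.5130,.2024,.123,-19.2)"
```

```text
time: 4.45
position: [0.5131, 0.2027, 0.1231]
orientation: [[0.328, 0.945, -0.001], [0.945, -0.328, -0.001], [-0.001, -0.001, -1.0]]
ft_force: [-0.1, 0.1, 0.7]
opening: 0.0855
grasp_force: 0.0
t 4.45 pos [0.5131 0.2027 0.1231] heading -19.14 zaxis [-1.e-03 -7.e-04 -1.e+00] shares [-0.0006  0.      0.0001] norm rows 0.007515187766385305 rz share 0.0002 open 0.0854784640056196 grip 0.0 F [-0.1  0.1  0.7] q [-0.29  0.75 -0.29  1.88  0.37  0.57 -1.15]
```

```bash
python3 -m inch '[[0,0,0,0,0,0],[0,0,0,0,0,0],[0,0,0,0,0,0],[0,0,0,0,0,0],[0,0,0,0,0,0],[0,0,0,0,0,0],[0,0,0,0,0,0],[0,0,0,0,0,0],[0,0,0,0,0,0],[0,0,0,0,0,0],[0,0,0,0,0,0],[0,0,0,0,0,0]]' -1
```

```text
time: 5.45
position: [0.5136, 0.2035, 0.124]
orientation: [[0.327, 0.945, 0.001], [0.945, -0.327, 0.0], [0.001, 0.001, -1.0]]
ft_force: [-0.8, -0.6, 6.0]
opening: 0.0324
grasp_force: 59.6
```

It's gripped at 59.6 N. I'll lift it straight up, slowly at first.

```bash
python3 -m inch '[[0,0,-0.01,0,0,0],[0,0,-0.01,0,0,0],[0,0,-0.02,0,0,0],[0,0,-0.02,0,0,0],[0,0,-0.02,0,0,0],[0,0,-0.02,0,0,0],[0,0,-0.02,0,0,0],[0,0,-0.02,0,0,0],[0,0,-0.02,0,0,0],[0,0,-0.02,0,0,0],[0,0,-0.02,0,0,0],[0,0,-0.02,0,0,0],[0,0,-0.02,0,0,0],[0,0,-0.02,0,0,0],[0,0,-0.02,0,0,0],[0,0,-0.02,0,0,0],[0,0,0,0,0,0],[0,0,0,0,0,0]]' ; python3 - <<'E'
from h import *
a,P=snap("scene"); save("scene1",cv2.resize(a[60:260,200:500],None,fx=2.6,fy=2.6))
goto(.5205,-.150,.263)
E
```

```text
time: 6.95
position: [0.5136, 0.2034, 0.2738]
orientation: [[0.327, 0.945, 0.001], [0.945, -0.327, 0.0], [0.001, 0.001, -1.0]]
ft_force: [-0.2, 0.5, -1.1]
opening: 0.0323
grasp_force: 59.8
t 7.0 pos [0.5132 0.2031 0.2732] heading -19.1 zaxis [-2.e-04 -3.e-04 -1.e+00] shares [-0.6626  0.2449  0.0206] norm rows 8.473645854896494  open 0.03209454130210637 grip 59.78470626636408 F [-0.1 -0.1 -2.2] q [-0.22  0.55 -0.39  1.72  0.25  0.92 -1.04]
```

View pics/scene1.png

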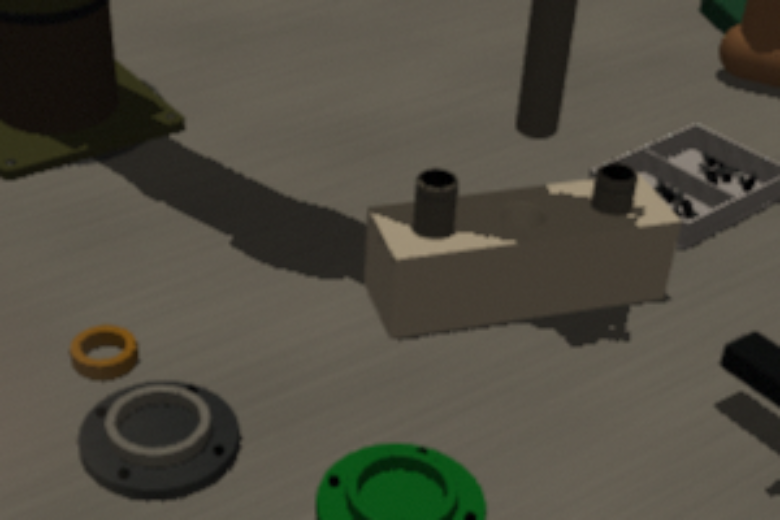

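The crop shows the long pylon hanging clear of the block, lower end at (540,130), with the other two still in their wells. Now I'll carry it over to the cup.

```bash
python3 -m inch '[[-0.02,0.0074,0,0,0,0],[-0.0415,0.0153,0,0,0,0],[-0.0415,0.0153,0,0,0,0],[-0.0415,0.0153,0,0,0,0],[-0.0415,0.0153,0,0,0,0],[-0.0415,0.0153,0,0,0,0],[-0.0415,0.0153,0,0,0,0],[-0.0415,0.0153,0,0,0,0],[-0.0415,0.0153,0,0,0,0],[-0.0415,0.0153,0,0,0,0],[-0.0415,0.0153,0,0,0,0],[-0.0415,0.0153,0,0,0,0],[-0.0415,0.0153,0,0,0,0],[-0.0415,0.0153,0,0,0,0],[-0.0415,0.0153,0,0,0,0],[-0.0415,0.0153,0,0,0,0],[-0.02,0.0077,0,0,0,0],[0,0,0,0,0,0],[0,0,0,0,0,0]]' >/dev/null; python3 - <<'E'
from h import *
goto(.5205,-.150,.15)
from scipy.optimize import least_squares
for n in ("scene","side"):
    c,P=snap(n); p=P.reshape(-1,3)
    p=p[(np.hypot(p[:,0]-.52,p[:,1]+.15)<.07)]
    r=p[(p[:,2]>.0225)&(p[:,2]<.03)]
    g=least_squares(lambda c:np.maximum(np.abs(np.hypot(*(r[:,:2]-c).T)-.035)-.004,0),[.52,-.15],loss="soft_l1",f_scale=.001)
    print(n,"rim",len(r),g.x)
    for lo in (.08,.1,.12,.14):
      w=p[(p[:,2]>lo)&(p[:,2]<lo+.03)]
      if len(w)>30:
        f=least_squares(lambda c:np.hypot(*(w[:,:2]-c).T)-.017,w[:,:2].mean(0),loss="soft_l1",f_scale=.002)
        print(" pylon z",lo,len(w),f.x.round(4))
    q=P.reshape(-1,3); q=q[(np.hypot(q[:,0]-.5205,q[:,1]+.15)<.03)&(q[:,2]>.1)];print(" bottom",np.percentile(q[:,2],.5),np.percentile(q[:,2],2))
    save("over_"+n,c)
E
```

```text
t 8.5833 pos [ 0.52   -0.1495  0.2728] heading -19.15 zaxis [-0.001  0.001 -1.   ] shares [-0.0007  0.0016  0.2457] norm rows 2.945762355740599  open 0.03233688491034695 grip 59.69957530265674 F [-0.1  1.3 -1.9] q [ 0.44  0.54 -0.4   1.75  0.25  0.9  -0.4 ]
scene rim 378 [ 0.52066089 -0.15176331]
 pylon z 0.14 96 [ 0.5183 -0.1512]
 bottom 0.16091679674597184 0.1645976242314823
side rim 226 [ 0.51953555 -0.14746278]
 pylon z 0.14 53 [ 0.5201 -0.148 ]
 bottom 0.162780697807017 0.16666509713952352
```

Pylon and cup agree in both views to within about 2 mm, and the radial play is 14 mm. I'll lower it, slowing towards the end.

```bash
python3 -m inch '[[0,0,0.02,0,0,0],[0,0,0.02,0,0,0],[0,0,0.02,0,0,0],[0,0,0.02,0,0,0],[0,0,0.02,0,0,0],[0,0,0.02,0,0,0],[0,0,0.02,0,0,0],[0,0,0.02,0,0,0],[0,0,0.02,0,0,0],[0,0,0.02,0,0,0],[0,0,0.02,0,0,0],[0,0,0.02,0,0,0],[0,0,0.02,0,0,0],[0,0,0.01,0,0,0],[0,0,0.008,0,0,0],[0,0,0.004,0,0,0],[0,0,0,0,0,0],[0,0,0,0,0,0]]'; python3 - <<'E'
from h import *
a,P=snap("scene");b,Q=snap("side")
f=lambda x:cv2.resize(x,(390,390))
save("low",np.hstack([f(a[130:260,200:330]),f(b[80:210,310:440])]))
goto(.5205,-.15,.125)
E
```

```text
time: 10.18
position: [0.5208, -0.1498, 0.1325]
orientation: [[0.327, 0.945, 0.001], [0.945, -0.327, -0.0], [0.0, 0.001, -1.0]]
ft_force: [-0.4, 0.6, -1.0]
opening: 0.0323
grasp_force: 59.7
t 10.2833 pos [ 0.5209 -0.1498  0.1327] heading -19.1 zaxis [ 1.e-03 -3.e-04 -1.e+00] shares [-0.0006 -0.0006  0.0155] norm rows 0.1859791350478727  open 0.03224158854320812 grip 59.747560668038204 F [ 0.   0.2 -3. ] q [ 0.38  0.73 -0.3   1.9   0.38  0.57 -0.51]
```

View pics/low.png

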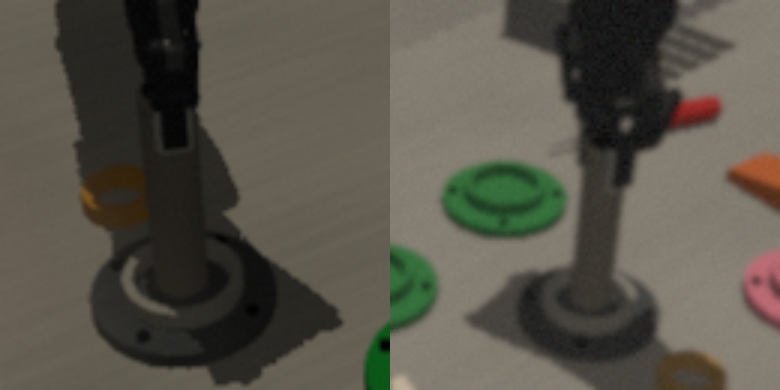

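Both views show the pylon upright inside the steel rim, with its foot near (180,285) on the left and (595,300) on the right. It has about 6–7 mm left to go, so I'll feel down in small steps.

```bash
python3 -m inch '[[0,0,0.003,0,0,0],[0,0,0.003,0,0,0],[0,0,0.003,0,0,0],[0,0,0.002,0,0,0],[0,0,0,0,0,0],[0,0,0,0,0,0]]'; python3 -m inch '[[0,0,0.001,0,0,0],[0,0,0.001,0,0,0],[0,0,0,0,0,0],[0,0,0,0,0,0]]'
```

```text
time: 10.78
position: [0.5204, -0.1498, 0.1267]
orientation: [[0.327, 0.945, -0.0], [0.945, -0.327, -0.0], [-0.0, -0.0, -1.0]]
ft_force: [-0.4, -0.3, -1.9]
opening: 0.0325
grasp_force: 59.7
time: 11.12
position: [0.5206, -0.1498, 0.1261]
orientation: [[0.327, 0.945, 0.0], [0.945, -0.327, -0.0], [-0.0, 0.0, -1.0]]
ft_force: [-0.8, -0.6, 1.4]
opening: 0.032
grasp_force: 60.2
```

```bash
python3 -m inch '[[0,0,0.001,0,0,0],[0,0,0,0,0,0],[0,0,0,0,0,0]]'; python3 -m inch '[[0,0,0.001,0,0,0],[0,0,0,0,0,0],[0,0,0,0,0,0]]'
```

```text
time: 11.37
position: [0.5207, -0.1497, 0.126]
orientation: [[0.327, 0.945, 0.001], [0.945, -0.327, -0.0], [-0.0, 0.001, -1.0]]
ft_force: [-2.4, 0.2, 6.8]
opening: 0.0324
grasp_force: 60.8
time: 11.62
position: [0.5207, -0.1498, 0.126]
orientation: [[0.327, 0.945, 0.001], [0.945, -0.327, -0.001], [-0.0, 0.001, -1.0]]
ft_force: [-1.2, 0.3, 10.6]
opening: 0.0322
grasp_force: 61.3
```

The foot is on the floor: the force is rising and z has stopped changing. I'll ease off and let go.

```bash
python3 -m inch '[[0,0,-0.001,0,0,0],[0,0,0,0,0,0]]' && python3 -m inch '[[0,0,0,0,0,0],[0,0,0,0,0,0],[0,0,0,0,0,0],[0,0,0,0,0,0],[0,0,0,0,0,0],[0,0,0,0,0,0],[0,0,0,0,0,0],[0,0,0,0,0,0],[0,0,0,0,0,0],[0,0,0,0,0,0],[0,0,0,0,0,0],[0,0,0,0,0,0]]' 1 && python3 -m inch '[[0,0,-0.01,0,0,0],[0,0,-0.02,0,0,0],[0,0,-0.03,0,0,0],[0,0,-0.03,0,0,0],[0,0,-0.03,0,0,0],[0,0,-0.03,0,0,0],[0,0,-0.03,0,0,0],[0,0,-0.03,0,0,0],[0,0,0,0,0,0],[0,0,0,0,0,0],[0,0,0,0,0,0]]'; python3 - <<'E'
from h import *
a,P=snap("scene");b,Q=snap("side")
save("end",np.hstack([cv2.resize(a[80:280,200:470],(440,326)),cv2.resize(b[100:300,180:440],(360,277)) [0:277].copy() if 0 else cv2.resize(b[100:300,180:440],(360,326))]))
for X in(P,Q):
    p=X.reshape(-1,3);p=p[np.hypot(p[:,0]-.5205,p[:,1]+.15)<.03]
    for lo,hi in((.04,.08),(.1,.15),(.153,.17)):
        w=p[(p[:,2]>lo)&(p[:,2]<hi)];print(len(w),w.mean(0).round(4),w[:,2].max().round(4))
E
```

```text
time: 11.78
position: [0.5207, -0.1498, 0.126]
orientation: [[0.327, 0.945, 0.001], [0.945, -0.327, -0.0], [-0.0, 0.001, -1.0]]
ft_force: [-2.0, 0.9, 7.9]
opening: 0.0324
grasp_force: 60.9
time: 12.78
position: [0.5205, -0.1498, 0.1253]
orientation: [[0.327, 0.945, 0.0], [0.945, -0.327, -0.0], [-0.0, 0.0, -1.0]]
ft_force: [-0.6, 0.7, -0.1]
opening: 0.0852
grasp_force: 0.0
time: 13.7
position: [0.52, -0.1498, 0.2301]
orientation: [[0.327, 0.945, -0.001], [0.945, -0.327, -0.0], [-0.0, -0.001, -1.0]]
ft_force: [-0.3, -0.7, -1.1]
opening: 0.0852
grasp_force: 0.0
294 [ 0.5314 -0.157   0.0603] 0.0798
429 [ 0.5314 -0.1573  0.1254] 0.1499
242 [ 0.5246 -0.1541  0.1603] 0.1644
185 [ 0.5127 -0.1386  0.0602] 0.0796
265 [ 0.5123 -0.1392  0.1257] 0.1499
135 [ 0.5165 -0.1444  0.1607] 0.1648
```

View pics/end.png

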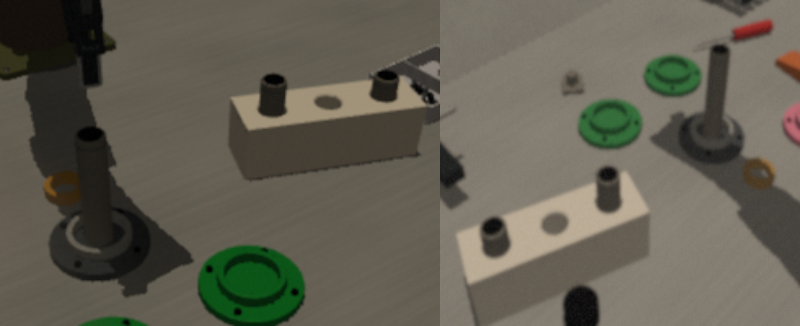

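The pylon stands upright in the steel cup, at (95,190) on the left and (715,95) on the right. Its top is at about 0.162, and the gripper is well clear above it. The other two pylons are still in their wells, so I'm handing in.

```bash
python3 -c "
from rig import manip;print(manip.close_job())"
```

```text
the job is handed in; nothing more can be done
None
```

The long pylon is standing upright in the steel cup and released, the other two pylons are still in their wells, and the job was handed in at about 14 s; the hand-in returned no verdict.

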